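# Load a test bar into a roll-top conditioning chamber

## Robot

A 6-joint arm with a two-finger parallel gripper is mounted at the origin on the work surface. World frame = base frame: x ahead of the robot, y to its left, z up, the work surface at z = 0. Lengths are in m, angles in rad, forces in N, time in s.
With the tool pointing down it reaches from about 0.25 to 0.85 m from the base axis. Payload 12.5 kg.
Tool frame: the origin (TCP) lies at the very end of the fingers, on their centre line; the grasp point (between the pads) lies 19 mm behind it; z points along the fingers, y is the line along which they close (so a half turn about z gives the same grasp; the last joint's range is limited). The gripper opens to 93 mm and grips with 3 to 60 N. Pads are 15 mm wide; open, the fingers measure 128 mm over their backs; the gripper's body (75 mm by 188 mm) begins 65 mm behind the grasp point.
Start: joints at [-0.085, 0.351, 1.652, -0, 1.139, -0.085], TCP at [0.55, 0, 0.219] pointing down, gripper open.
Joint ranges: [-2.75, 2.75], [-0.79, 2.1], [0.01, 2.65], [-1.57, 4.71], [0.07, 3.14], [-2.87, 2.87]. Speed limits (rad/s): [2.22, 2.22, 2.79, 3.14, 3.14, 3.14].

## Interface

Orientations are given as a unit quaternion [x, y, z, w].
In Python, from cell import arm gives the robot as it stands.
- The arm moves only by the shell command python3 drive.py FILE [OPENING] [FORCE], which reads ROWS from the file FILE. ROWS is a JSON list of rows, 1 to 5 of them, each written [[dx, dy, dz], [rx, ry, rz]]: dx, dy, dz in units of 25 mm, then a rotation vector rx, ry, rz in rad; each row is the pose to reach, as a shift and turn from the pose commanded when the command began, along the tool's axes at that moment; what a row does not reach only later rows make up. A row lasts 1/12 s, in which the tool goes at most 0.0417 m and 0.125 rad, less where a joint would pass 70% of its speed; a pose out of reach is approached as far as the arm can. OPENING is the finger opening in m, set as the command begins (- or left out keeps the last). The fingers move at their own pace and stop on an object; FORCE is the grip in N (left out, the last holds). Time passes only in rows, so rows that do not move let the fingers close. It prints the time, the measured TCP pose, the force, the opening and the grip force at its end. Input that does not fit is refused with a message, and nothing moves.
- arm.observe(): the state, without advancing time (a new reading comes with each control period).
- arm.snapshot(name): name is "scene" or "side" or "wrist"; returns (picture, depth): 400x640x3 uint8, red, green, blue; 400x640 float32, m along the optical axis (not along the pixel's ray), 0 where there is no reading.
- arm.camera_params(name): a dict with "mtx" (3x3 intrinsics, pixels), "extrinsics" (4x4, takes a point from camera to world coordinates). Camera axes: x right, y down, z forward; pixel columns grow to the right and rows downward; lengths in m; the calibration is good to about 2 mm. The wrist camera is an equidistant fisheye: a pixel r from the principal point sees the ray r / f radians off the axis. A picture is of the moment at which its call begins: read the wrist's pose just before it. camera_params takes no time and is no camera call; for the wrist camera it gives the pose at the moment of the call.
- arm.job_done(): hands the job in; it is judged then, once.
The state is a dict: "time_s": time; "q": joint angles; "joint_velocities": joint speeds; "tau": joint torques, N m; "tool_pos": TCP position; "tcp_rot": TCP orientation; "wrist_force": force on the tool from outside, world axes, zero at the start; "ft_torque": the same for the moment, N m; "finger_gap": finger opening in m; "grasp_force": force on a finger pad.
Only numpy, scipy, OpenCV 4.12 (cv2) and the standard library are available. Lean on these libraries where they do the work, as an engineer would, in place of code of your own. Each camera call takes 0.05 s, during which the arm holds its last target. There are 200 camera calls.

## Task

Open the roll-top shutter of the conditioning chamber by pushing its red pull rail up and all the way back, until the shutter stays fully open by itself. Then pick up the square aluminium test bar, turn it square to the two orange notched rests inside the chamber and lower it (do not drop it) until it lies fully down in both notches, centred so that both ends stick out past the rests, and let go. Leave the shutter open and everything else on the table where it is.

Things in the scene. Friction and masses are not known exactly. Their poses are not given: they have to be found in the camera images.
- chamber: Fixed roll-top conditioning chamber: white half-round side plates (inner faces 262 mm apart), 310 mm deep (x), 286 mm wide (y), 210 mm high. Origin: centre of its underside on the table; x points from its front (robot side) to its back, y left, z up. Inside floor 12 mm high. A fixed rear hood starts 71 mm behind the origin, edge 192 mm high.
- track_axis (a point): Midpoint of the level axis (parallel to the chamber's y, 55 mm above the chamber's origin) about which the curved tracks run. Slats lie 141 to 149 mm from it; side plates reach out to 155 mm.
- sill_edge (a point): Middle of the top edge of the fixed aluminium sill below the closed shutter: 123 mm in front of the chamber's origin, 132 mm high. The opening to reach through, once the shutter is up, runs from here back to the raised shutter's edge.
- shutter (a joint): Turn of the slatted shutter about the track axis, rad: 0 closed (rail low in front), 1.31 fully open (stop), growing as the rail goes up and back. About 0.7 kg, mostly in the rail: let go below about 0.6 rad it falls shut, beyond about 0.8 rad it rolls slowly by itself to the open stop, between it may hang (not open). About 5 N at the rail moves it.
- rail_edge (a point): Middle of the outer edge of the shutter's red pull rail: a straight fin 160 mm long (along chamber y), 12 mm thick, standing 31 mm out from the slats, edge 180 mm from the track axis. Closed, the edge is 142 mm in front of the chamber's origin, 166 mm high, the fin pointing forward and 38 degrees up; open, 70 mm behind it, 221 mm high, pointing up and back.
- rests_mid (a point): Point midway between the two orange rests, 54 mm above the table, where the bar's centre must lie, bar along chamber y; axes as the chamber's. Rests: 16 mm thick, centred 50 mm to either side in y (84 mm free between for the fingers). Notches: floor 40 mm high, 34 mm wide in x, straight to 58 mm height, flared above to 70 mm.
- bar: Loose square aluminium test bar, 150 x 28 x 28 mm, about 0.32 kg, lying flat on the table. Its x runs along its length. Origin: centre of its underside as it lies.
- bar_center (a point): Centre of the square aluminium bar, 14 mm above the table at the start.
- hexbar: Loose brass hexagonal bar, 140 mm long, 27 mm across flats, a bystander lying near the square bar; its x runs along its length; origin at the centre of its underside.
- jar: Loose amber jar, 64 mm wide, 90 mm high, bystander; origin at the centre of its underside.
- beaker: Loose white ceramic beaker, 72 mm wide, 100 mm high, bystander; origin at the centre of its underside.
- wrench: Loose steel wrench, 170 mm long, bystander, lying on the table near the robot's right.
- weight: Loose brass weight, 50 mm wide, 68 mm high, bystander; origin at the centre of its underside.

How it is judged:
On the way, in this order (a step that is already met when the one before it is completed fails the run):
1. the shutter is fully open and stays so with the fingers off the chamber (value of joint shutter above 1.2 rad and contact force between each of the arm, the fingers and chamber below 0.5 N), for 0.3 s.
2. the bar is lowered down between the rests' notches while still held (z of bar_center in the frame of rests_mid below 0.01 m and horizontal distance between bar_center and rests_mid below 0.018 m and angle between the x axis of bar and the y axis of chamber, either way round below 0.1 rad and contact force between the fingers and bar above 0.5 N), for 0.04 s.
At the end, for the whole second after the job is handed in: The shutter is open to its stop (over 1.2 rad of 1.31); the square bar lies at rest in both notches: its centre within 5 mm of the rests' mid-point across the notch, 16 mm along it, 3 mm above and 4 mm below in height, its length within 0.07 rad of the chamber's y (value of joint shutter above 1.2 rad and x of bar_center in the frame of rests_mid between -0.005 and 0.005 m and y of bar_center in the frame of rests_mid between -0.016 and 0.016 m and z of bar_center in the frame of rests_mid between -0.004 and 0.003 m and angle between the x axis of bar and the y axis of chamber, either way round below 0.07 rad and linear speed of bar below 0.02 m/s); the robot touches nothing.
It fails at once if a bystander is moved more than 30 mm (distance of any of hexbar, jar, beaker, wrench, weight from where it was at the start of the episode above 0.03 m).
It also fails if it takes over 61 s, if anything falls off the work surface, if the arm or the gripper's body presses on something with over 40 N, if the wrist force passes 120 N, or if a joint passes its speed limit or range.

## Working session

There is one attempt and no reset: what is moved stays moved. The work goes in short steps, Python scripts to look and compute and a shell command to move; the robot and the scene stay as the last step left them, time stands still between calls to the robot, and variables do not carry over. Pictures are saved under pics/ and viewed, at most 10 in all, crops included, and the job is handed in when it is done.

```bash
ls; mkdir -p pics; python3 - <<'E'
from cell import arm
import cv2,numpy as np
np.set_printoptions(precision=4,suppress=True)
print(arm.observe())
for n in("scene","side","wrist"):
    p=arm.camera_params(n);print(n,p)
    im,d=arm.snapshot(n)
    cv2.imwrite(f"pics/{n}0.png",im[...,::-1]);np.save(f"pics/{n}0.npy",d)
E
```

```text
cell.py
drive.py
pics
{'time_s': 0.0, 'q': array([-0.0846,  0.3512,  1.6524,  0.    ,  1.1391, -0.0846]), 'joint_velocities': array([-0.0005, -0.0008, -0.0003,  0.0015, -0.0004,  0.0005]), 'tau': array([  0.0014, -49.7322, -28.5255,   0.07  ,   0.0258,  -0.0002]), 'tool_pos': array([0.5497, 0.0001, 0.2181]), 'tcp_rot': array([ 0.7071,  0.7071, -0.0004, -0.0004]), 'wrist_force': array([-0.4491,  0.2717,  1.1203]), 'ft_torque': array([-0.0161, -0.0758, -0.0244]), 'grasp_force': 0.0, 'finger_gap': 0.09260332508235851}
scene {'mtx': array([[412.8801,   0.    , 318.9225],
       [  0.    , 412.8801, 198.9079],
       [  0.    ,   0.    ,   1.    ]]), 'extrinsics': array([[ 0.2195,  0.9338, -0.2825,  0.8234],
       [ 0.9756, -0.2087,  0.0682, -0.179 ],
       [ 0.0047, -0.2906, -0.9568,  1.1358],
       [ 0.    ,  0.    ,  0.    ,  1.    ]])}
side {'mtx': array([[370.9789,   0.    , 311.2677],
       [  0.    , 370.9789, 205.9431],
       [  0.    ,   0.    ,   1.    ]]), 'extrinsics': array([[ 0.7493,  0.6246, -0.22  ,  0.7308],
       [ 0.6622, -0.7083,  0.2445, -0.3693],
       [-0.0031, -0.3288, -0.9444,  1.1143],
       [ 0.    ,  0.    ,  0.    ,  1.    ]])}
wrist {'mtx': array([[309.7069,   0.    , 320.6644],
       [  0.    , 309.7069, 195.1281],
       [  0.    ,   0.    ,   1.    ]]), 'extrinsics': array([[ 1.    ,  0.    ,  0.0005,  0.5493],
       [ 0.0002, -0.9555, -0.2949,  0.0816],
       [ 0.0005,  0.2949, -0.9555,  0.3842],
       [ 0.    ,  0.    ,  0.    ,  1.    ]])}
```
tool rot [0.707,0.707,0,0]: tool x -> world y, tool y -> world x, z->-z. So fingers close along world x.

View pics/scene0.png

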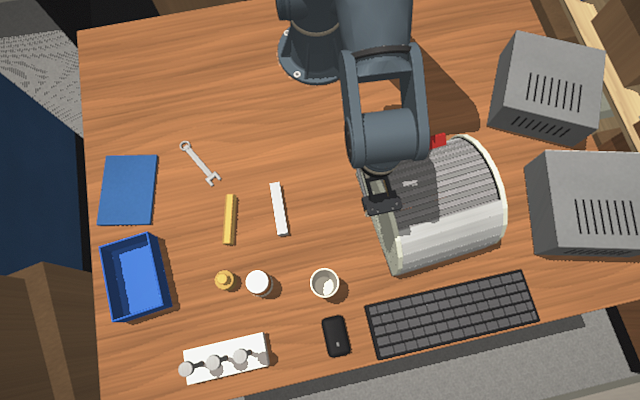

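View pics/side0.png

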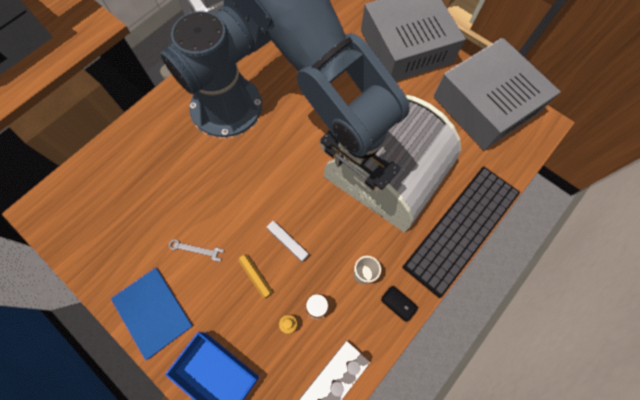

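```bash
cat > h.py <<'E'
import numpy as np,cv2
from scipy.spatial.transform import Rotation as R
from cell import arm
np.set_printoptions(precision=4,suppress=True)
def cloud(n,d,p=None):
    p=p or arm.camera_params(n);K=p["mtx"];E=p["extrinsics"]
    v,u=np.mgrid[:400,:640]
    if n=="wrist":
        a=(u-K[0,2])/K[0,0];b=(v-K[1,2])/K[1,1];r=np.hypot(a,b)+1e-9
        s=np.tan(np.minimum(r,1.4))/r;ok=(d>0)&(r<1.3)
        P=np.dstack([a*s*d,b*s*d,d])
    else:
        P=np.dstack([(u-K[0,2])/K[0,0]*d,(v-K[1,2])/K[1,1]*d,d]);ok=d>0
    P=P@E[:3,:3].T+E[:3,3];P[~ok]=np.nan
    return P
def heightmap(Ps,Is,f,x0=.2,y0=-.5,s=500,W=500,H=450):
    im=np.zeros((H,W,3),np.uint8);Z=np.full((H,W),-1.)
    for P,I in zip(Ps,Is):
        X=P.reshape(-1,3);C=I.reshape(-1,3)
        c=np.round((X[:,1]-y0)*s);r=np.round((X[:,0]-x0)*s)
        k=np.isfinite(c)&(c>=0)&(c<W)&(r>=0)&(r<H)&(X[:,2]<.24)
        for i in np.where(k)[0]:
            a,b=int(r[i]),int(c[i])
            if X[i,2]>Z[a,b]:Z[a,b]=X[i,2];im[a,b]=C[i]
    cv2.imwrite(f,im[...,::-1]);return Z
E
python3 - <<'E'
from h import *
Ps=[];Is=[]
for n in("scene","side"):
    d=np.load(f"pics/{n}0.npy");P=cloud(n,d);I=cv2.imread(f"pics/{n}0.png")[...,::-1];Ps.append(P);Is.append(I)
S,D=Ps
for nm,u,v in[("table",150,60),("bar",279,209),("hex",230,219),("jar",258,284),("beakerrim",324,284),("weight",224,280),("railend",439,140),("hood",440,240),("hood2",480,200),("wrench",200,162)]: print(nm,S[v,u])
for nm,u,v in[("bar",288,241),("hex",254,276),("jar",317,306)]: print("side",nm,D[v,u])
for P in Ps:
    X=P.reshape(-1,3);print("table z",np.nanmedian(X[:,2][(X[:,0]>.3)&(X[:,0]<.8)&(np.abs(X[:,2])<.01)]))
heightmap(Ps,Is,"pics/top0.png")
E
```

```text
table [-0.0836 -0.5236 -0.0018]
bar [ 0.5012 -0.2149  0.0296]
hex [ 0.4989 -0.3526  0.0264]
jar [ 0.6973 -0.3014  0.088 ]
beakerrim [ 0.726  -0.1376  0.0021]
weight [ 0.666  -0.3865  0.0677]
railend [0.4484 0.2276 0.1619]
hood [0.6991 0.152  0.1586]
hood2 [0.6315 0.2634 0.1924]
wrench [ 0.3046 -0.4138  0.009 ]
side bar [ 0.499  -0.2177  0.0273]
side hex [ 0.4956 -0.3601  0.0272]
side jar [ 0.691  -0.3058  0.0847]
table z 0.0010029884304798564
table z 0.000888876586636167
```

View pics/top0.png

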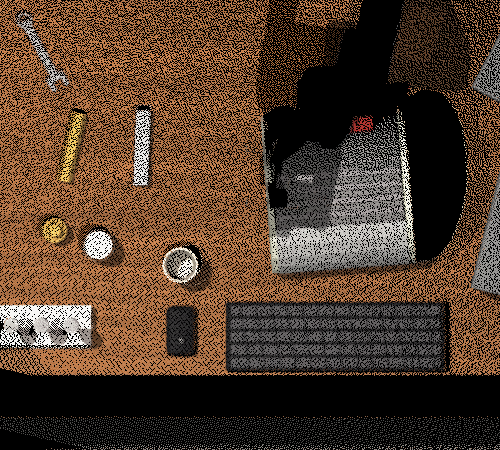

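```bash
cat > fit.py <<'E'
from h import *
from scipy.optimize import least_squares
Xs=[];Cs=[]
for n in("scene","side"):
    P=cloud(n,np.load(f"pics/{n}0.npy"));I=cv2.imread(f"pics/{n}0.png")
    Xs.append(P.reshape(-1,3));Cs.append(I.reshape(-1,3).astype(int))
def loc(X,t):
    c,s=np.cos(t[2]),np.sin(t[2]);d=X[:,:2]-t[:2]
    return np.c_[d@[c,s],d@[-s,c],X[:,2]]
for sel in([0],[1],[0,1]):
    X=np.vstack([Xs[i] for i in sel]);t=np.array([.585,.18,-.05])
    for it in range(6):
        L=loc(X,t);r=np.hypot(L[:,0],L[:,2]-.055)
        hood=(L[:,0]>.08)&(abs(L[:,1])<.13)&(L[:,2]>.08)&(abs(r-.155)<.012)
        Y=X[hood]
        f=lambda p:np.hypot(loc(Y,[p[0],t[1],p[1]])[:,0],Y[:,2]-.055)-p[2]
        s=least_squares(f,[t[0],t[2],.155],loss="soft_l1",f_scale=.002)
        t[0],t[2]=s.x[:2]
        L=loc(X,t);k=(L[:,2]>.10)&(np.hypot(L[:,0],L[:,2]-.055)<.162)&(L[:,0]>.0)&(abs(L[:,1])<.17)
        y=L[k,1];lo,hi=np.percentile(y,.3),np.percentile(y,99.7);t[1]+=(lo+hi)/2
    print(sel,t,"r",s.x[2],hood.sum(),"width",hi-lo,"res",np.std(s.fun))
# rail red
for X,C in zip(Xs,Cs):
    red=(C[:,2]>110)&(C[:,1]<60)&(C[:,0]<60)&(X[:,2]>.1)
    L=loc(X[red],t)
    if len(L):print("rail",len(L),L.min(0),L.max(0),L[np.argmax(np.hypot(L[:,0],L[:,2]-.055))])
# bars
for X,C in zip(Xs,Cs):
    for nm,c in(("bar",(.5,-.215)),("hex",(.497,-.355))):
        k=(np.hypot(X[:,0]-c[0],X[:,1]-c[1])<.1)&(X[:,2]>.02)&(X[:,2]<.035)
        k&=abs(X[:,1]-c[1])<.05
        r=cv2.minAreaRect(X[k,:2].astype(np.float32)*1000);print(nm,k.sum(),r,np.median(X[k,2]))
E
python3 fit.py
```

```text
[0] [0.5765 0.1748 0.0747] r 0.15912432826017514 3765 width 0.285832340382165 res 0.0013121225980983224
[1] [0.577  0.1757 0.0761] r 0.15792590285266023 2189 width 0.286635498834584 res 0.0012184390348254337
[0, 1] [0.5768 0.1752 0.0751] r 0.15863493848120622 5954 width 0.2863879081218205 res 0.001331490906509799
rail 159 [-0.1394  0.035   0.1489] [-0.1118  0.0791  0.1729] [-0.1366  0.0609  0.1729]
bar 530 ((494.8021545410156, -217.3903045654297), (27.973682403564453, 150.541259765625), 87.75335693359375) 0.028834265465569997
hex 429 ((493.8293762207031, -357.0580139160156), (28.987646102905273, 140.02210998535156), 76.11048889160156) 0.02671595516461167
bar 464 ((493.81292724609375, -216.6206512451172), (28.637189865112305, 150.3295135498047), 87.59772491455078) 0.028772780870194192
hex 404 ((493.5919189453125, -356.4849548339844), (28.5447998046875, 138.92697143554688), 78.03314208984375) 0.026790995452527278
```

Careful with the scale: shifts go in units of 25 mm. That gives: -0.135 m is -5.4, 0.135 m is 5.4.

```bash
echo '[[[0.8,-0.8,-1.2],[0,0,0]],[[2,-1.8,-1.6],[0,0,0]],[[3.2,-3,-1.6],[0,0,0]],[[4.4,-4.2,-1.6],[0,0,0]],[[5.4,-5.4,-1.6],[0,0,0]]]' > rows.txt && python3 drive.py rows.txt 0 20
echo '[[[1,-0.84,0],[0,0,0]],[[1,-0.84,1.4],[0,0,0]],[[1,-0.84,2.8],[0,0,0]],[[1,-0.84,4.2],[0,0,0]],[[1,-0.84,4.48],[0,0,0]]]' > rows.txt && python3 drive.py rows.txt
python3 - <<'E'
from h import *
t=np.array([.5768,.1752]);a=.075;Rm=np.array([[np.cos(a),-np.sin(a)],[np.sin(a),np.cos(a)]])
p=arm.observe()["tool_pos"];print(p,arm.observe()["wrist_force"])
print("local",Rm.T@(p[:2]-t))
for q in np.arange(0,1.35,.15):
    f=np.radians(38)+q
    L=np.array([-.18*np.cos(f),.055+.18*np.sin(f)])+.006*np.array([-np.sin(f),-np.cos(f)])
    w=t+Rm@[L[0]-.0175,0];print(round(q,2),w,L[1]-.015)
im,d=arm.snapshot("side");cv2.imwrite("pics/side1.png",cv2.resize(im[60:260,250:500,::-1],None,fx=3,fy=3))
E
```

```text
time_s: 0.57
tool_pos: [0.4135, 0.1361, 0.2586]
tcp_rot: [0.707, 0.707, 0.0, -0.0]
wrist_force: [-0.5, 1.2, 0.9]
finger_gap: 0.0644
grasp_force: 0.0
time_s: 0.98
tool_pos: [0.3914, 0.1594, 0.1427]
tcp_rot: [0.707, 0.707, -0.003, -0.002]
wrist_force: [-0.6, -0.8, -0.0]
finger_gap: 0.0305
grasp_force: 0.0
[0.3914 0.1594 0.1427] [-0.6293 -0.8075 -0.0297]
local [-0.1861 -0.0018]
0.0 [0.4142 0.163 ] 0.1460910010369782
0.15 [0.4317 0.1643] 0.1666483272311567
0.3 [0.452  0.1658] 0.18436140503331666
0.45 [0.4747 0.1675] 0.19883243690315155
0.6 [0.4993 0.1694] 0.20973643466255854
0.75 [0.5253 0.1713] 0.21682851802948566
0.9 [0.552  0.1733] 0.21994941410113628
1.05 [0.5789 0.1754] 0.21902903427999393
1.2 [0.6054 0.1773] 0.21408804831262018
1.35 [0.6308 0.1793] 0.20523742009170864
```

View pics/side1.png

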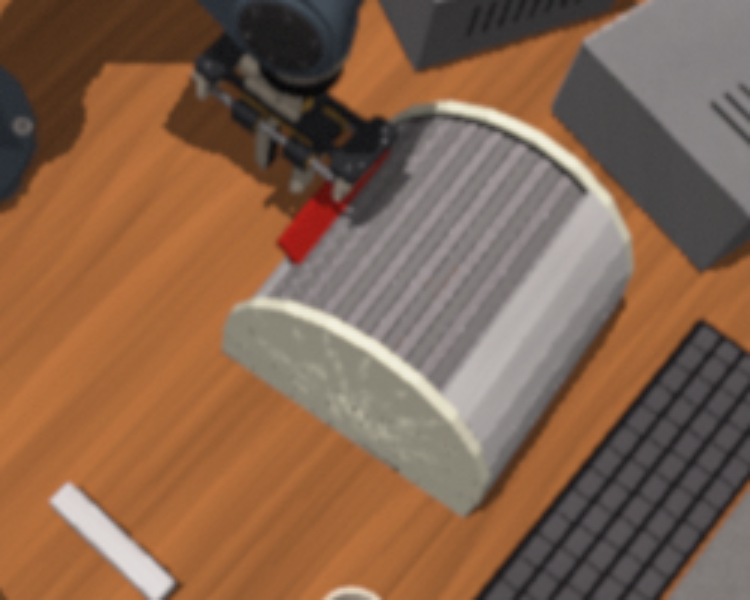

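To row units: -0.03 m is -1.2, 0.03 m is 1.2.

```bash
echo '[[[0.12,0.4,0],[0,0,0]],[[0.12,0.8,0],[0,0,0]],[[0.16,1.2,-0.4],[0,0,0]],[[0.16,1.6,-0.8],[0,0,0]],[[0.2,2,-1.2],[0,0,0]]]' > rows.txt && python3 drive.py rows.txt
echo '[[[0.04,0.48,-0.4],[0,0,0]],[[0.08,0.96,-0.72],[0,0,0]],[[0.12,1.44,-1],[0,0,0]],[[0.16,1.92,-1.24],[0,0,0]],[[0.2,2.4,-1.4],[0,0,0]]]' > rows.txt && python3 drive.py rows.txt
python3 - <<'E'
from h import *
im,d=arm.snapshot("side");P=cloud("side",d);im2,d2=arm.snapshot("scene");P2=cloud("scene",d2)
for I,X in((im,P),(im2,P2)):
    I=I.astype(int);r=(I[...,0]>110)&(I[...,1]<60)&(I[...,2]<60)&(X[...,2]>.1);print(r.sum(),np.nanmin(X[r],0),np.nanmax(X[r],0)) if r.any() else print(0)
E
```

```text
time_s: 1.45
tool_pos: [0.4449, 0.165, 0.1785]
tcp_rot: [0.707, 0.707, -0.0, -0.0]
wrist_force: [-3.7, 0.4, -2.5]
finger_gap: 0.0004
grasp_force: 2.0
time_s: 1.87
tool_pos: [0.5058, 0.17, 0.2145]
tcp_rot: [0.707, 0.707, 0.001, 0.001]
wrist_force: [-3.0, -1.4, 3.2]
finger_gap: 0.0003
grasp_force: 1.9
110 [0.523  0.0925 0.2205] [0.5389 0.1579 0.2334]
96 [0.526  0.0905 0.2059] [0.549  0.249  0.2329]
```

```bash
echo '[[[0.04,0.48,-0.12],[0,0,0]],[[0.08,0.96,-0.2],[0,0,0]],[[0.12,1.44,-0.24],[0,0,0]],[[0.16,1.92,-0.24],[0,0,0]],[[0.16,2.4,-0.24],[0,0,0]]]' > rows.txt && python3 drive.py rows.txt
echo '[[[0.04,0.4,0.04],[0,0,0]],[[0.08,0.8,0.08],[0,0,0]],[[0.12,1.2,0.16],[0,0,0]],[[0.12,1.52,0.24],[0,0,0]],[[0.12,1.76,0.24],[0,0,0]]]' > rows.txt && python3 drive.py rows.txt

```

```text
time_s: 2.38
tool_pos: [0.5648, 0.1742, 0.219]
tcp_rot: [0.707, 0.707, 0.001, 0.0]
wrist_force: [-0.8, -0.9, 0.6]
finger_gap: 0.0002
grasp_force: 0.3
time_s: 2.8
tool_pos: [0.6087, 0.177, 0.212]
tcp_rot: [0.707, 0.707, 0.0, 0.0]
wrist_force: [-0.1, 0.3, 0.7]
finger_gap: 0.0004
grasp_force: 0.0
```

```bash
echo '[[[0,-0.4,-1.2],[0,0,0]],[[0,-1.2,-2.6],[0,0,0]],[[-0.4,-2,-3.8],[0,0,0]],[[-1.2,-2.8,-4.8],[0,0,0]],[[-2,-3.2,-5.2],[0,0,0]]]' > rows.txt && python3 drive.py rows.txt
echo '[[[0,0,0],[0,0,0]],[[0,0,0],[0,0,0]],[[0,0,0],[0,0,0]]]' > rows.txt && python3 drive.py rows.txt
python3 - <<'E'
from h import *
for n in("wrist","scene","side"):
    p=arm.camera_params(n);im,d=arm.snapshot(n);np.save(f"pics/{n}2.npy",d);cv2.imwrite(f"pics/{n}2.png",im[...,::-1])
    if n=="wrist":np.save("pics/wE2.npy",p["extrinsics"])
E
```

```text
time_s: 3.22
tool_pos: [0.5271, 0.127, 0.3461]
tcp_rot: [0.707, 0.708, 0.002, 0.002]
wrist_force: [0.1, -0.4, -0.5]
finger_gap: 0.0005
grasp_force: 0.0
time_s: 3.47
tool_pos: [0.5281, 0.1272, 0.3414]
tcp_rot: [0.707, 0.707, -0.0, -0.0]
wrist_force: [-0.6, 0.3, -1.1]
finger_gap: 0.0005
grasp_force: 0.0
```

View pics/wrist2.png

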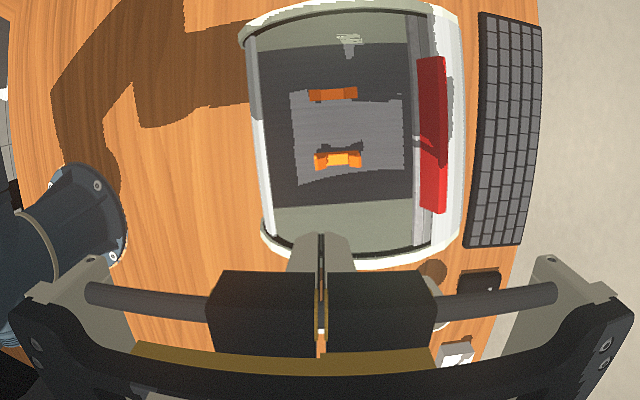

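```bash
python3 - <<'E'
from h import *
t=np.array([.5768,.1752]);a=.075;Rm=np.array([[np.cos(a),-np.sin(a)],[np.sin(a),np.cos(a)]])
pw=dict(mtx=arm.camera_params("wrist")["mtx"],extrinsics=np.load("pics/wE2.npy"))
for n in("wrist","scene","side"):
    P=cloud(n,np.load(f"pics/{n}2.npy"),pw if n=="wrist" else None);I=cv2.imread(f"pics/{n}2.png").astype(int)
    L=P.copy();L[...,:2]=(P[...,:2]-t)@Rm
    m=(I[...,2]>120)&(I[...,1]>.25*I[...,2])&(I[...,1]<.75*I[...,2])&(I[...,0]<.25*I[...,2])&(L[...,2]>.025)&(L[...,2]<.1)&(abs(L[...,0])<.12)&(abs(L[...,1])<.12)
    for s in(1,-1):
        k=m&(L[...,1]*s>0);Q=L[k]
        if len(Q)<5: print(n,s,len(Q));continue
        top=Q[Q[:,2]>.06]
        print(n,s,len(Q),"all",Q.min(0),Q.max(0))
        if len(top):
            mid=(Q[:,0].min()+Q[:,0].max())/2;l=top[top[:,0]<mid];r=top[top[:,0]>mid]
            print("  top",len(top),"left",l.min(0) if len(l) else'',l.max(0) if len(l) else'',"right",r.min(0) if len(r) else'',r.max(0) if len(r) else'')
    if n=="wrist":
        k=(abs(L[...,1])<.03)&(abs(L[...,0])<.06)&(L[...,2]<.03);print("floor",np.nanmedian(L[k][:,2]))
    red=(I[...,2]>110)&(I[...,1]<60)&(I[...,0]<60)&(L[...,2]>.1);print("rail",L[red].min(0),L[red].max(0))
    if n=="wrist":
        # sill white edge: front profile at |y|<.05
        for x in np.arange(-.17,.1,.01):
            k=(abs(L[...,0]-x)<.004)&(abs(L[...,1]-.02)<.03)
            if k.any():print(round(x,3),np.nanmax(L[k][:,2]).round(4),end=' ; ')
E
python3 - <<'E'
import cv2
i=cv2.imread("pics/wrist2.png")[75:180,240:440];cv2.imwrite("pics/w2c.png",cv2.resize(i,None,fx=4,fy=4,interpolation=cv2.INTER_CUBIC))
E
```

```text
wrist 1 428 all [-0.0612  0.0411  0.0374] [0.0047 0.0564 0.0718]
  top 194 left [-0.0612  0.0411  0.0601] [-0.0463  0.056   0.0718] right [-0.0087  0.0417  0.06  ] [0.0047 0.0561 0.0717]
wrist -1 360 all [-0.0609 -0.0585  0.025 ] [ 0.0067 -0.0421  0.0725]
  top 215 left [-0.0609 -0.0585  0.0602] [-0.0462 -0.0427  0.0725] right [-0.0096 -0.0582  0.0605] [ 0.0049 -0.0432  0.0721]
floor 0.012083898429294443
rail [ 0.054  -0.0796  0.1928] [0.0767 0.0785 0.2247]
-0.17 0.0021 ; -0.16 0.0019 ; -0.14 0.4695 ; -0.13 0.4696 ; -0.12 0.4696 ; -0.11 0.4428 ; -0.1 0.4419 ; -0.09 0.0144 ; -0.08 0.4508 ; -0.07 0.4509 ; -0.06 0.4505 ; -0.05 0.4506 ; -0.04 0.4501 ; -0.03 0.4491 ; -0.02 0.0424 ; -0.01 0.0646 ; 0.0 0.0717 ; 0.01 0.015 ; 0.02 0.015 ; 0.03 0.0144 ; 0.04 0.0149 ; 0.05 0.1973 ; 0.06 0.2197 ; 0.07 0.2239 ; 0.08 0.2196 ; 0.09 0.1841 ; scene 1 12 all [-0.0593  0.0406  0.025 ] [0.0029 0.0572 0.0716]
  top 3 left [-0.0573  0.0546  0.0631] [-0.0455  0.0572  0.0702] right [0.0029 0.056  0.0716] [0.0029 0.056  0.0716]
scene -1 22 all [-0.0576 -0.0581  0.0252] [ 0.0066 -0.0423  0.0704]
  top 6 left [-0.0545 -0.0444  0.0604] [-0.0462 -0.0427  0.0704] right [ 0.0037 -0.0446  0.0685] [ 0.0037 -0.0446  0.0685]
rail [ 0.0587 -0.08    0.193 ] [0.0773 0.0778 0.2264]
side 1 69 all [-0.0571  0.0427  0.0352] [0.0043 0.0565 0.0714]
  top 19 left [-0.0571  0.043   0.0606] [-0.0471  0.0545  0.0714] right [-0.0113  0.0427  0.0609] [0.0027 0.0526 0.0712]
side -1 59 all [-0.0596 -0.0582  0.0377] [ 0.0038 -0.0412  0.0726]
  top 41 left [-0.0596 -0.0582  0.0606] [-0.0479 -0.0445  0.0726] right [-0.01   -0.0564  0.0608] [ 0.0038 -0.0458  0.0719]
rail [ 0.0565 -0.0798  0.1943] [0.0755 0.0762 0.2256]
```

View pics/w2c.png

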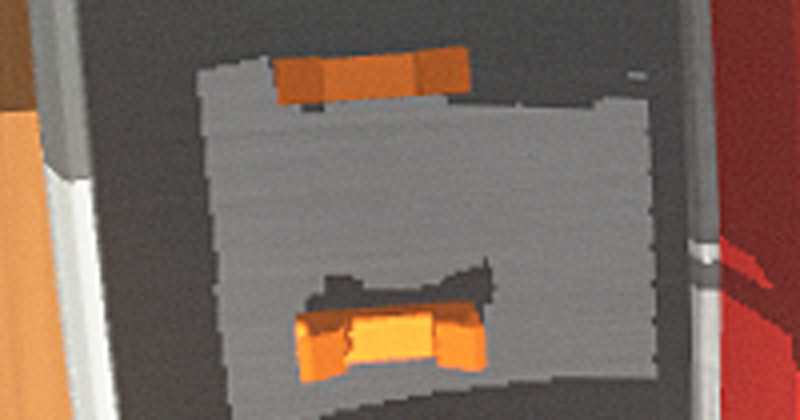

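```bash
python3 - <<'E'
from h import *
pw=dict(mtx=arm.camera_params("wrist")["mtx"],extrinsics=np.load("pics/wE2.npy"))
o=arm.observe();Rt=R.from_quat(o["tcp_rot"]).as_matrix()
for n in("wrist","scene","side"):
    P=cloud(n,np.load(f"pics/{n}2.npy"),pw if n=="wrist" else None)
    T=(P-o["tool_pos"])@Rt;T=T.reshape(-1,3)
    k=(T[:,2]<.0)&(abs(T[:,0])<.12)&(abs(T[:,1])<.13)&(T[:,2]>-.3);T=T[k]
    print(n)
    for z in np.arange(-.25,0,.01):
        q=T[(T[:,2]>=z)&(T[:,2]<z+.01)]
        if len(q)>3:print(round(z,3),len(q),"x",q[:,0].min().round(3),q[:,0].max().round(3),"y",q[:,1].min().round(3),q[:,1].max().round(3))
E
```

```text
wrist
-0.14 7 x 0.021 0.023 y -0.041 -0.036
-0.13 23382 x -0.006 0.036 y -0.096 0.095
-0.12 10879 x -0.006 0.035 y -0.094 0.092
-0.11 21807 x -0.029 0.036 y -0.094 0.093
-0.1 7932 x -0.011 0.036 y -0.087 0.086
-0.09 1332 x -0.017 0.035 y -0.086 0.085
-0.07 44 x 0.002 0.007 y -0.001 0.001
-0.06 144 x 0.003 0.009 y -0.003 0.002
-0.05 533 x 0.005 0.009 y -0.017 0.016
-0.04 639 x 0.006 0.009 y -0.016 0.016
-0.03 535 x 0.005 0.009 y -0.016 0.015
-0.02 442 x 0.006 0.009 y -0.016 0.015
-0.01 228 x 0.006 0.009 y -0.014 0.014
scene
-0.25 141 x -0.073 0.05 y -0.094 0.044
-0.24 221 x -0.066 0.032 y -0.032 0.042
-0.23 62 x -0.023 0.019 y 0.033 0.041
-0.22 76 x -0.027 0.02 y 0.03 0.041
-0.21 68 x -0.031 0.026 y 0.028 0.041
-0.19 207 x -0.038 0.02 y -0.007 0.038
-0.18 77 x -0.037 0.014 y -0.035 0.037
-0.17 30 x -0.036 -0.027 y -0.033 0.018
-0.16 8 x -0.02 -0.015 y 0.013 0.017
-0.15 17 x -0.02 -0.016 y 0.008 0.017
-0.14 177 x -0.036 0.033 y -0.091 0.094
-0.13 1266 x -0.036 0.036 y -0.093 0.095
-0.12 260 x -0.037 0.035 y -0.091 0.094
-0.11 530 x -0.037 0.036 y -0.091 0.092
-0.1 132 x -0.037 0.023 y 
[... 394 characters left out ...]
04
-0.2 7 x -0.031 -0.026 y 0.002 0.015
-0.19 228 x -0.038 0.01 y -0.03 0.038
-0.18 152 x -0.037 0.003 y -0.042 0.037
-0.17 50 x -0.036 -0.02 y -0.038 0.017
-0.16 8 x -0.02 -0.015 y -0.027 0.017
-0.15 44 x -0.021 -0.014 y -0.039 0.017
-0.14 141 x -0.023 0.03 y -0.087 0.092
-0.13 1231 x -0.036 0.037 y -0.094 0.094
-0.12 229 x -0.036 0.03 y -0.093 0.094
-0.11 450 x -0.037 0.03 y -0.092 0.09
-0.1 161 x -0.036 0.027 y -0.086 0.085
-0.09 16 x -0.035 -0.003 y -0.085 0.085
-0.06 6 x -0.01 -0.007 y -0.012 0.016
-0.05 29 x -0.01 -0.006 y -0.016 0.016
-0.04 42 x -0.009 0.009 y -0.017 0.016
-0.03 35 x -0.01 0.007 y -0.014 0.015
-0.02 37 x -0.01 0.009 y -0.015 0.015
-0.01 19 x -0.01 0.008 y -0.009 0.014
```

```bash
python3 - <<'E'
from h import *
t=np.array([.5768,.1752]);a=.075;Rm=np.array([[np.cos(a),-np.sin(a)],[np.sin(a),np.cos(a)]])
pw=dict(mtx=arm.camera_params("wrist")["mtx"],extrinsics=np.load("pics/wE2.npy"))
o=arm.observe();Rt=R.from_quat(o["tcp_rot"]).as_matrix();G=[];C=[]
for n in("wrist","scene","side"):
    P=cloud(n,np.load(f"pics/{n}2.npy"),pw if n=="wrist" else None).reshape(-1,3)
    T=(P-o["tool_pos"])@Rt;g=(abs(T[:,0])<.05)&(abs(T[:,1])<.13)&(T[:,2]<-.06)&(T[:,2]>-.3);G.append(T[g])
    L=P.copy();L[:,:2]=(P[:,:2]-t)@Rm;k=(abs(L[:,1])<.1)&(L[:,2]<.24)&(L[:,2]>.06)&(abs(L[:,0])<.2);C.append(L[k])
G=np.vstack(G)
for z in np.arange(-.3,-.08,.006):
    q=G[(G[:,2]>=z)&(G[:,2]<z+.006)]
    if len(q)>3:print("body",round(z,3),np.percentile(q[:,1],[.5,99.5]).round(3))
for c,n in zip(C,("w","sc","si")):
    print(n)
    f=c[(c[:,0]<-.1)];th=np.degrees(np.arctan2(f[:,2]-.055,-f[:,0]));r=np.hypot(f[:,0],f[:,2]-.055)
    for A in range(4,48,4):
        k=(th>=A)&(th<A+4)
        if k.sum()>2:print("sill",A,k.sum(),r[k].min().round(4),r[k].max().round(4),"zmax",f[k,2].max().round(4),"x at",f[k][f[k,2].argmax(),0].round(4))
    f=c[(c[:,0]>.02)&(c[:,2]>.12)];x=f[:,0]
    for A in np.arange(.02,.09,.006):
        k=(x>=A)&(x<A+.006)
        if k.sum()>2:print("shut",A.round(3),k.sum(),f[k,2].min().round(4),f[k,2].max().round(4))
E
```

```text
body -0.3 [-0.102  0.052]
body -0.294 [-0.103  0.054]
body -0.288 [-0.104  0.055]
body -0.282 [-0.105  0.055]
body -0.276 [-0.106  0.055]
body -0.27 [-0.107  0.054]
body -0.264 [-0.108  0.046]
body -0.258 [-0.109  0.034]
body -0.252 [-0.104  0.009]
body -0.24 [0.026 0.042]
body -0.234 [0.036 0.042]
body -0.228 [0.034 0.04 ]
body -0.222 [0.032 0.041]
body -0.216 [0.03  0.041]
body -0.21 [-0.005  0.041]
body -0.204 [-0.009  0.04 ]
body -0.192 [-0.017  0.037]
body -0.186 [-0.028  0.037]
body -0.18 [-0.04   0.037]
body -0.174 [-0.041  0.018]
body -0.168 [-0.038  0.017]
body -0.156 [-0.027  0.017]
body -0.15 [-0.029  0.017]
body -0.144 [-0.04   0.017]
body -0.138 [-0.04   0.083]
body -0.132 [-0.093  0.093]
body -0.126 [-0.088  0.091]
body -0.12 [-0.09  0.09]
body -0.114 [-0.089  0.088]
body -0.108 [-0.084  0.083]
body -0.102 [-0.083  0.083]
body -0.096 [-0.085  0.084]
body -0.09 [-0.085  0.086]
body -0.084 [0.026 0.029]
w
sill 8 15 0.1456 0.1472 zmax 0.0854 x at -0.1437
sill 12 66 0.1453 0.1472 zmax 0.095 x at -0.1399
sill 16 61 0.1453 0.147 zmax 0.1048 x at -0.1375
sill 20 184 0.1456 0.1
[... 708 characters left out ...]
13
shut 0.056 133 0.1859 0.2156
shut 0.062 162 0.1862 0.2262
shut 0.068 238 0.1861 0.2271
shut 0.074 327 0.1871 0.2256
shut 0.08 222 0.1838 0.1961
shut 0.086 227 0.1809 0.194
si
sill 12 8 0.147 0.1474 zmax 0.0949 x at -0.1415
sill 16 7 0.1469 0.1475 zmax 0.1049 x at -0.1386
sill 20 28 0.1469 0.1482 zmax 0.1151 x at -0.1353
sill 24 44 0.1459 0.1483 zmax 0.1239 x at -0.1311
sill 28 73 0.1418 0.1488 zmax 0.1337 x at -0.1263
sill 32 95 0.1417 0.1489 zmax 0.1372 x at -0.1242
shut 0.044 69 0.1893 0.1995
shut 0.05 131 0.1902 0.202
shut 0.056 124 0.1875 0.2164
shut 0.062 137 0.1867 0.2265
shut 0.068 150 0.1843 0.228
shut 0.074 170 0.1885 0.2233
shut 0.08 142 0.1842 0.196
shut 0.086 142 0.1801 0.1898
```

```bash
cat > plan.py <<'E'
import numpy as np,cv2,sys,heapq
# 1 mm raster, local x [-300,300], z [0,400]
W,H=600,400;xx,zz=np.meshgrid(np.arange(W)-300,np.arange(H))
r=np.hypot(xx,zz-55);th=np.degrees(np.arctan2(zz-55,-xx))
ob=(zz<12)
ob|=(r>140)&(r<149)&(th>-10)&(th<33)&(zz<134)
ob|=(r>140)&(r<149)&(th>106.5)&(th<180)&(xx>42)
c,s=np.cos(np.radians(113)),np.sin(np.radians(113))
rad=-xx*c*1+ (zz-55)*s; tan=xx*s+(zz-55)*c
rad=(-c)*xx+s*(zz-55);tan=s*xx+c*(zz-55)
ob|=(rad>140)&(rad<181)&(abs(tan)<7)
ob|=(r<156)&(r>149)&(xx>71)&(zz>12)
D=cv2.distanceTransform((~ob).astype(np.uint8),cv2.DIST_L2,5)
XR=-28
half=np.where(zz<58,17,17+(zz-58)*0.7)
rest=(abs(xx-XR)<33)&(zz<70)&((zz<40)|(abs(xx-XR)>half))
DR=cv2.distanceTransform((~rest).astype(np.uint8),cv2.DIST_L2,5)
def box(y0,y1,z0,z1,n=3):
    a,b=np.meshgrid(np.append(np.arange(y0,y1,n),y1),np.append(np.arange(z0,z1,n),z1));return np.c_[a.ravel(),b.ravel()]
def gripper(g,full): # coords rel. bar centre: (y back, up)
    o=g-14
    P=[box(-32,-14,o,o+90),box(14,32,o,o+90)]
    if full:P+=[box(-94,94,o+84,o+138)]
    else:P+=[box(-86,86,o+85,o+108),box(-94,94,o+107,o+137)]
    P+=[box(-42,42,o+137,o+200)]
    return np.vstack(P)
bar=box(-14,14,-14,14,2)
def look(D,P,x,z,b):
    c,s=np.cos(b),np.sin(b)
    X=np.round(x+P[:,0]*c-P[:,1]*s).astype(int)+300;Z=np.round(z+P[:,0]*s+P[:,1]*c).astype(int)
    ok=(Z<H);return D[np.clip(Z[ok],0,H-1),np.clip(X[ok],0,W-1)].min()
def run(g,full,cl,clb,bmax=40):
    G=gripper(g,full);memo={}
    def free(st):
        if st not in memo:
            x,z,b=st;b=np.radians(b)
            memo[st]=look(DR,bar,x,z,b)>=clb and look(D,G,x,z,b)>=cl and look(D,bar,x,z,b)>=1
        return memo[st]
    best=None
    start=(XR,54+0,0)
    # search outward from goal set
    for zg in(55,57,60,63):
      for bg in(0,2,4,6,8,-2,-4,-6,-8):
        for xg in (XR,XR-1,XR+1,XR-2,XR+2):
          s0=(xg,zg,bg)
          if not free(s0):continue
          pq=[(0,s0)];seen={s0:None}
          while pq:
            d,u=heapq.heappop(pq)
            if u[1]>150:
                path=[];
                while u:path.append(u);u=seen[u]
                return s0,path[::-1]
            for dx in(-2,0,2):
              for dz in(-2,0,2):
                for db in(-2,0,2):
                  v=(u[0]+dx,u[1]+dz,u[2]+db)
                  if v in seen or abs(v[2])>bmax or not -160<v[0]<100:continue
                  if free(v):seen[v]=u;heapq.heappush(pq,(d+1-0*dz,v))
            if len(seen)>40000:break
          best=best or s0;print("  goal free, no exit",s0,len(seen),max(q[1] for q in seen))if len(seen)<40000 else 0
    return best,None
if __name__=="__main__":
    for full in(1,0):
      for g in(2,6,10,14,18):
        for cl in(1,):
            s,p=run(g,full,cl,1);print("full",full,"g",g,"cl",cl,s,None if p is None else p[::4])
E
timeout 500 python3 plan.py
```

```text
goal free, no exit (-30, 55, -4) 3 55
  goal free, no exit (-28, 55, -6) 3 55
  goal free, no exit (-29, 55, -6) 1 55
  goal free, no exit (-30, 55, -6) 3 55
full 1 g 2 cl 1 (-30, 55, -4) None
full 1 g 6 cl 1 None None
full 1 g 10 cl 1 None None
full 1 g 14 cl 1 None None
full 1 g 18 cl 1 None None
  goal free, no exit (-30, 55, -2) 10 57
  goal free, no exit (-28, 55, -4) 10 57
  goal free, no exit (-29, 55, -4) 11 59
  goal free, no exit (-27, 55, -4) 11 59
  goal free, no exit (-30, 55, -4) 10 57
  goal free, no exit (-28, 55, -6) 10 57
  goal free, no exit (-29, 55, -6) 11 59
  goal free, no exit (-27, 55, -6) 11 59
  goal free, no exit (-30, 55, -6) 10 57
  goal free, no exit (-26, 55, -6) 10 57
  goal free, no exit (-30, 57, -4) 10 57
  goal free, no exit (-29, 57, -6) 11 59
  goal free, no exit (-30, 57, -6) 10 57
  goal free, no exit (-28, 57, -8) 10 57
  goal free, no exit (-29, 57, -8) 11 59
full 0 g 2 cl 1 (-30, 55, -2) None
full 0 g 6 cl 1 None None
full 0 g 10 cl 1 None None
full 0 g 14 cl 1 None None
full 0 g 18 cl 1 None None
```

```bash
python3 - <<'E'
from h import *
t=np.array([.5768,.1752]);a=.075;Rm=np.array([[np.cos(a),-np.sin(a)],[np.sin(a),np.cos(a)]])
pw=dict(mtx=arm.camera_params("wrist")["mtx"],extrinsics=np.load("pics/wE2.npy"))
P=cloud("wrist",np.load("pics/wrist2.npy"),pw);L=P.reshape(-1,3).copy();L[:,:2]=(L[:,:2]-t)@Rm
k=(abs(abs(L[:,1])-.05)<.008)&(abs(L[:,0]+.028)<.04)&(L[:,2]>.035);Q=L[k]
for x in np.arange(-.064,.01,.004):
    q=Q[(Q[:,0]>=x)&(Q[:,0]<x+.004),2]
    if len(q):print(round(x+.002,3),np.percentile(q,90).round(4),end="; ")
E
cat > plan2.py <<'E'
import plan as p,numpy as np
p.half=np.where(p.zz<58,17,17+(p.zz-58)*1.1)
XR=-28
rest=(abs(p.xx-XR)<33)&(p.zz<70)&((p.zz<40)|(abs(p.xx-XR)>p.half))
DR=p.cv2.distanceTransform((~rest).astype(np.uint8),p.cv2.DIST_L2,5)
for full in(1,0):
  for g in(2,10,14,18,22):
    G=p.gripper(g,full);res=[]
    for z in(54,56,58,60,62,64):
      for b in range(-30,32,2):
        c=[min(p.look(DR,p.bar,x,z,np.radians(b)),9)>=1 and p.look(p.D,G,x,z,np.radians(b)) for x in range(XR-8,XR+9,1)]
        m=max(c)
        if m and m>=0: res.append((round(float(m),1),z,b,XR-8+int(np.argmax(c))))
    res.sort(key=lambda r:-r[0]);print(full,g,[r for r in res if r[0]>0][:12])
E
python3 plan2.py
```

```text
-0.062 0.0688; -0.058 0.0711; -0.054 0.4294; -0.05 0.0658; -0.046 0.0611; -0.042 0.0413; -0.038 0.0408; -0.034 0.0413; -0.03 0.041; -0.026 0.0409; -0.022 0.0408; -0.018 0.0414; -0.014 0.0411; -0.01 0.0609; -0.006 0.0652; -0.002 0.07; 0.002 0.0712; 0.006 0.0688; 0.01 0.4651; 1 2 [(2.2, 56, -10, -29), (1.0, 56, -8, -29), (1.0, 56, -6, -30), (1.0, 58, -10, -29)]
1 10 []
1 14 []
1 18 [(2.0, 62, 10, -32), (1.4, 64, 10, -32), (1.0, 64, 12, -32)]
1 22 [(5.0, 64, 12, -32), (3.0, 62, 12, -32), (2.8, 64, 14, -32), (2.0, 58, 10, -31), (2.0, 62, 10, -32), (2.0, 64, 10, -32), (1.4, 60, 10, -31), (1.0, 60, 12, -31), (1.0, 62, 14, -32)]
0 2 [(2.8, 56, -10, -29), (2.2, 56, -8, -29), (2.0, 54, -2, -31), (2.0, 56, -6, -30), (1.4, 54, 0, -31), (1.4, 56, -4, -30), (1.4, 58, -10, -29), (1.0, 58, -8, -29)]
0 10 []
0 14 [(1.0, 64, 10, -32)]
0 18 [(2.0, 62, 10, -32), (2.0, 64, 10, -32), (2.0, 64, 12, -32), (1.0, 60, 10, -31)]
0 22 [(6.2, 64, 12, -32), (4.2, 62, 12, -32), (3.0, 64, 14, -32), (2.0, 60, 12, -31), (2.0, 62, 10, -32), (2.0, 64, 10, -32), (1.4, 58, 10, -31), (1.0, 56, 10, -31), (1.0, 60, 10, -31), (1.0, 62, 14, -32), (1.0, 64, 16, -32)]
```

```bash
cat > plan3.py <<'E'
import plan as p,numpy as np
XR=-28
half=np.where(p.zz<58,17,17+(p.zz-58)*1.1)
rest=(abs(p.xx-XR)<33)&(p.zz<70)&((p.zz<40)|(abs(p.xx-XR)>half))
DR=p.cv2.distanceTransform((~rest).astype(np.uint8),p.cv2.DIST_L2,5)
for g in(18,20):
  for full in(1,):
    G=p.gripper(g,full);res=[]
    for z in(59,60,61,62,63):
      for b in(7,8,9,10,11,12,13):
        B=np.radians(b)
        for x in np.arange(XR-6,XR+3,1):
          cr=p.look(DR,p.bar,x,z,B);cc=p.look(p.D,G,x,z,B)
          if cr>=1 and cc>=1.5:
            for ang in range(-10,31,5):   # retreat direction: x=-tan(ang)*dz
              A=np.radians(ang);m=9;mb=9
              for h in range(0,120,3):
                m=min(m,p.look(p.D,G,x-h*np.tan(A),z+h,B));mb=min(mb,p.look(DR,p.bar,x-h*np.tan(A),z+h,B))
              if mb>=1:res.append((round(float(m),1),round(float(cr),1),z,b,int(x),ang))
    res.sort(reverse=True);print(g,res[:10])
E
python3 plan3.py
```

```text
18 [(2.0, 1.0, 63, 10, -32, 10), (2.0, 1.0, 62, 10, -32, 10), (0.0, 1.0, 63, 10, -32, 5), (0.0, 1.0, 63, 10, -32, 0), (0.0, 1.0, 63, 10, -32, -5), (0.0, 1.0, 63, 10, -32, -10), (0.0, 1.0, 62, 10, -32, 5), (0.0, 1.0, 62, 10, -32, 0), (0.0, 1.0, 62, 10, -32, -5), (0.0, 1.0, 62, 10, -32, -10)]
20 [(3.2, 1.0, 63, 11, -32, 10), (2.8, 2.0, 63, 11, -31, 15), (2.8, 2.0, 63, 11, -31, 10), (2.0, 2.8, 63, 12, -30, 20), (2.0, 2.8, 63, 12, -30, 15), (2.0, 2.8, 63, 12, -30, 10), (2.0, 2.8, 63, 11, -30, 20), (2.0, 2.8, 63, 11, -30, 15), (2.0, 2.8, 63, 11, -30, 10), (2.0, 2.2, 62, 11, -30, 20)]
```

Careful with the scale: shifts go in units of 25 mm. That gives: -0.2 m is -8, -0.16 m is -6.4.

```bash
echo '[[[-1.6,-0.12,0],[0,0,-0.12]],[[-3.2,-0.24,0],[0,0,-0.24]],[[-4.8,-0.36,0],[0,0,-0.36]],[[-6.4,-0.48,0],[0,0,-0.48]],[[-8,-0.56,0],[0,0,-0.6]]]' > rows.txt && python3 drive.py rows.txt 0.07 40
echo '[[[-1,-0.88,0],[0,0,-0.12]],[[-2,-1.8,0],[0,0,-0.24]],[[-3,-2.8,0],[0,0,-0.36]],[[-4,-3.68,0],[0,0,-0.48]],[[-4.3,-3.92,0],[0,0,-0.6]]]' > rows.txt && python3 drive.py rows.txt
echo '[[[0,0,1.2],[0,0,-0.11]],[[0,0,2.4],[0,0,-0.22]],[[0,0,3.6],[0,0,-0.33]],[[0,0,4],[0,0,-0.33]],[[0,0,4],[0,0,-0.33]]]' > rows.txt && python3 drive.py rows.txt
cat > st.py <<'E'
from h import *
# desired tcp pose -> delta in tool axes
def delta(pos,Rd=None):
    o=arm.observe();Rt=R.from_quat(o["tcp_rot"])
    d=Rt.inv().apply(np.array(pos)-o["tool_pos"])
    rv=(Rt.inv()*Rd).as_rotvec() if Rd is not None else None
    return d,rv
def down(yaw,beta=0): # tool y at world yaw, tool z down; lean beta: wrist toward -(tool y)
    c,s=np.cos(yaw),np.sin(yaw)
    y=np.array([c,s,0]);z=np.array([0,0,-1.]);cb,sb=np.cos(beta),np.sin(beta)
    z2=cb*z+sb*y;y2=cb*y-sb*z
    return R.from_matrix(np.c_[np.cross(y2,z2),y2,z2])
E
python3 - <<'E'
from st import *
print(delta([.4943,-.217,.24],down(1.53)));print(arm.observe()["q"])
E
```

```text
time_s: 4.03
tool_pos: [0.5147, -0.0609, 0.341]
tcp_rot: [0.481, 0.877, -0.0, -0.001]
wrist_force: [0.4, -0.6, 0.2]
finger_gap: 0.0295
grasp_force: 0.0
time_s: 4.45
tool_pos: [0.4885, -0.206, 0.3408]
tcp_rot: [0.202, 0.979, -0.0, -0.001]
wrist_force: [0.6, -0.2, 0.3]
finger_gap: 0.0624
grasp_force: 0.0
time_s: 4.87
tool_pos: [0.4884, -0.2021, 0.2391]
tcp_rot: [0.041, 0.999, 0.001, -0.002]
wrist_force: [1.1, 0.1, 0.3]
finger_gap: 0.0701
grasp_force: 0.0
(array([-0.0071, -0.0144, -0.0009]), array([ 0.0021, -0.0047, -0.0422]))
[-0.4804  0.2932  1.679   0.      1.1746 -1.9682]
```

```bash
echo '[[[-0.28,-0.56,0],[0,0,-0.042]],[[-0.28,-0.56,0],[0,0,-0.042]],[[-0.28,-0.56,0],[0,0,-0.042]]]' > rows.txt && python3 drive.py rows.txt
python3 - <<'E'
from st import *
p=arm.camera_params("wrist");im,d=arm.snapshot("wrist");cv2.imwrite("pics/wrist3.png",im[...,::-1])
X=cloud("wrist",d,p).reshape(-1,3)
k=(abs(X[:,0]-.495)<.09)&(abs(X[:,1]+.217)<.035)&(X[:,2]>.018)&(X[:,2]<.04)
print(k.sum(),cv2.minAreaRect(X[k,:2].astype(np.float32)*1000),np.median(X[k,2]),X[k].min(0),X[k].max(0))
k=(abs(X[:,0]-.495)<.12)&(abs(X[:,1]+.217)<.06)&(X[:,2]<.008);print("table",np.median(X[k,2]))
print(delta([.4943,-.217,.24],down(1.53)))
E
```

```text
time_s: 5.12
tool_pos: [0.4957, -0.2176, 0.2429]
tcp_rot: [0.021, 1.0, -0.0, 0.001]
wrist_force: [0.1, -0.5, -0.3]
finger_gap: 0.0695
grasp_force: 0.0
2535 ((493.8051452636719, -219.43203735351562), (27.9425048828125, 148.67364501953125), 88.09380340576172) 0.02810461438815892 [ 0.4199 -0.2358  0.0183] [ 0.5686 -0.203   0.0312]
table 0.00013436823703824596
(array([0.0011, 0.0002, 0.0027]), array([-0.0005,  0.0013, -0.0004]))
```

View pics/wrist3.png

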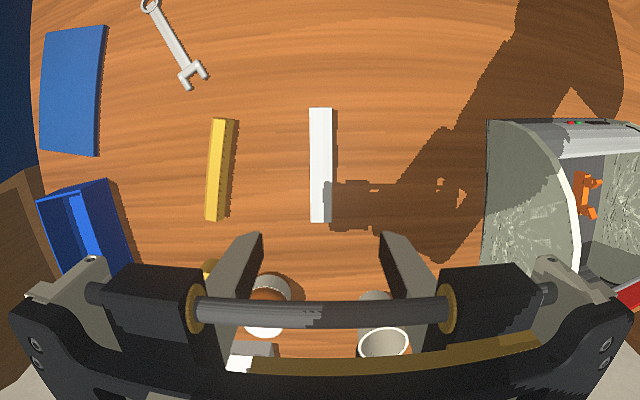

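To row units: 0.18 m is 7.2, 0.04 m is 1.6.

```bash
echo '[[[0.04,0,1.6],[0,0,0]],[[0.08,0.04,3.2],[0,0,0]],[[0.08,0.04,4.8],[0,0,0]],[[0.08,0.04,6.4],[0,0,0]],[[0.08,0.04,7.2],[0,0,0]]]' > rows.txt && python3 drive.py rows.txt
for i in 1 2 3 4; do echo '[[[0,0,0],[0,0,0]]]' > rows.txt && python3 drive.py rows.txt | sed -n 2p; done; python3 - <<'E'
from st import *
p=[]
for i in range(6):
    arm.snapshot("side");p.append(arm.observe()["tool_pos"])
p=np.array(p);print(p.mean(0),p.std(0))
E
```

```text
time_s: 5.58
tool_pos: [0.4915, -0.2149, 0.0584]
tcp_rot: [0.02, 1.0, 0.001, -0.002]
wrist_force: [-0.5, -0.1, -0.8]
finger_gap: 0.0702
grasp_force: 0.0
tool_pos: [0.4911, -0.2147, 0.0583]
tool_pos: [0.4932, -0.216, 0.0621]
tool_pos: [0.4942, -0.2166, 0.0637]
tool_pos: [0.4942, -0.2167, 0.0638]
[ 0.4936 -0.2165  0.0628] [0.0003 0.0001 0.0005]
```

To row units: -0.001 m is -0.04, 0.0435 m is 1.74.

```bash
echo '[[[0,-0.04,0.8],[0,0,0]],[[0,-0.04,1.4],[0,0,0]],[[0,-0.04,1.74],[0,0,0]],[[0,-0.04,1.74],[0,0,0]],[[0,-0.04,1.74],[0,0,0]]]' > rows.txt && python3 drive.py rows.txt
echo '[[[0,0,0],[0,0,0]],[[0,0,0],[0,0,0]],[[0,0,0],[0,0,0]],[[0,0,0],[0,0,0]]]' > rows.txt && python3 drive.py rows.txt
python3 - <<'E'
from st import *
p=[]
for i in range(4):
    arm.snapshot("side");p.append(arm.observe()["tool_pos"])
p=np.array(p);print(p.mean(0),p.std(0))
E
echo '[[[0,0,0],[0,0,0]],[[0,0,0],[0,0,0]],[[0,0,0],[0,0,0]],[[0,0,0],[0,0,0]],[[0,0,0],[0,0,0]]]' > rows.txt && python3 drive.py rows.txt 0 60
echo '[[[0,0,0],[0,0,0]],[[0,0,0],[0,0,0]],[[0,0,0],[0,0,0]],[[0,0,0],[0,0,0]]]' > rows.txt && python3 drive.py rows.txt
```

```text
time_s: 6.63
tool_pos: [0.4929, -0.2172, 0.0182]
tcp_rot: [0.019, 1.0, 0.0, -0.0]
wrist_force: [0.4, 0.2, 1.2]
finger_gap: 0.0699
grasp_force: 0.0
time_s: 6.97
tool_pos: [0.4932, -0.2173, 0.0186]
tcp_rot: [0.019, 1.0, -0.0, 0.0]
wrist_force: [0.1, 0.4, 0.3]
finger_gap: 0.0699
grasp_force: 0.0
[ 0.4931 -0.2173  0.0184] [0.     0.     0.0001]
time_s: 7.58
tool_pos: [0.493, -0.2172, 0.0181]
tcp_rot: [0.019, 1.0, 0.0, -0.0]
wrist_force: [1.0, 0.3, 0.0]
finger_gap: 0.0417
grasp_force: 0.0
time_s: 7.92
tool_pos: [0.493, -0.2173, 0.0181]
tcp_rot: [0.019, 1.0, -0.0, 0.0]
wrist_force: [0.7, -0.4, -0.4]
finger_gap: 0.0273
grasp_force: 60.0
```

To row units: -0.18 m is -7.2, -0.14 m is -5.6.

```bash
echo '[[[0,0,-0.8],[0,0,0]],[[0,0,-2.4],[0,0,0]],[[0,0,-4],[0,0,0]],[[0,0,-5.6],[0,0,0]],[[0,0,-7.2],[0,0,0]]]' > rows.txt && python3 drive.py rows.txt
echo '[[[0,0,-1.6],[0,0,0]],[[0,0,-3.2],[0,0,0.1]],[[0,0,-4],[0,0,0.22]],[[0,0,-4],[0,0,0.34]],[[0,0,-4],[0,0,0.46]]]' > rows.txt && python3 drive.py rows.txt
python3 - <<'E'
from st import *
im,d=arm.snapshot("side");cv2.imwrite("pics/side4.png",im[...,::-1])
print(delta([.52,.168,.30],down(.075)),arm.observe()["q"])
E
```

```text
time_s: 8.33
tool_pos: [0.4924, -0.2169, 0.1998]
tcp_rot: [0.019, 1.0, 0.0, -0.0]
wrist_force: [1.8, -0.4, -3.3]
finger_gap: 0.0275
grasp_force: 60.0
time_s: 8.75
tool_pos: [0.4931, -0.2173, 0.2994]
tcp_rot: [0.249, 0.968, -0.0, 0.001]
wrist_force: [0.3, -0.9, -2.4]
finger_gap: 0.0271
grasp_force: 60.0
(array([ 0.1652,  0.3489, -0.0016]), array([0.0002, 0.0002, 0.983 ])) [-0.5014  0.2585  1.5771  0.0001  1.3057 -1.5595]
```

```bash
echo '[[[0.64,1.36,0],[0,0,0.1]],[[1.28,2.72,0],[0,0,0.2]],[[1.92,4.08,0],[0,0,0.3]],[[2.56,5.44,0],[0,0,0.4]],[[3.2,6.8,0],[0,0,0.5]]]' > rows.txt && python3 drive.py rows.txt - 60|tail -6
python3 - <<'E'
from st import *
print(delta([.52,.168,.30],down(.075)))
E
```

```text
time_s: 9.22
tool_pos: [0.5033, -0.028, 0.2977]
tcp_rot: [0.479, 0.878, -0.0, -0.0]
wrist_force: [0.7, 0.8, -2.0]
finger_gap: 0.0272
grasp_force: 60.0
(array([ 0.1559,  0.1199, -0.0023]), array([-0.0009, -0.0005,  0.4957]))
```

To row units: 0.155 m is 6.2, 0.128 m is 5.12.

```bash
echo '[[[1.28,0.96,0],[0,0,0.1]],[[2.56,1.92,0],[0,0,0.2]],[[3.84,2.88,0],[0,0,0.3]],[[5.12,3.84,0],[0,0,0.4]],[[6.2,4.8,0],[0,0,0.495]]]' > rows.txt && python3 drive.py rows.txt |tail -6
echo '[[[0,0,0],[0,0,0]],[[0,0,0],[0,0,0]],[[0,0,0],[0,0,0]],[[0,0,0],[0,0,0]],[[0,0,0],[0,0,0]]]' > rows.txt && python3 drive.py rows.txt |tail -6
cat > tgt.py <<'E'
from st import *
import sys
t=np.array([.5768,.1752]);a=.075;Rm=np.array([[np.cos(a),-np.sin(a)],[np.sin(a),np.cos(a)]])
def tgt(bx,bz,by,bdeg,g=.0182):
    b=np.radians(bdeg);e=g-.014   # TCP above bar centre along tool
    lx=bx-e*np.sin(b);lz=bz+e*np.cos(b)
    return np.r_[t+Rm@[lx,by],lz],down(a,b)
def settle(n=4):
    p=[];q=[]
    for i in range(n):arm.snapshot("side");o=arm.observe();p.append(o["tool_pos"]);q.append(o["tcp_rot"])
    return np.mean(p,0)
E
python3 - <<'E'
from tgt import *
# grip offset: bar centre vs TCP along bar; check bar cloud in tool frame
p=arm.camera_params("wrist");o=arm.observe();im,d=arm.snapshot("wrist");X=cloud("wrist",d,p).reshape(-1,3)
Rt=R.from_quat(o["tcp_rot"]);T=(X-o["tool_pos"])@Rt.as_matrix()
cv2.imwrite("pics/wrist5.png",im[...,::-1])
def rep(T,n):
    k=(abs(T[:,0])<.1)&(abs(T[:,1])<.0145)&(T[:,2]<.03)&(T[:,2]>-.03);q=T[k]
    if len(q):print(n,len(q),q.min(0),q.max(0))
rep(T,"wrist")
for n in("scene","side"):
    im,d=arm.snapshot(n);X=cloud(n,d).reshape(-1,3);rep((X-o["tool_pos"])@Rt.as_matrix(),n)
print(o["tool_pos"]);pos,Rd=tgt(-.0545,.182,0,11);print(pos,delta(pos,Rd))
E
```

```text
time_s: 9.63
tool_pos: [0.5199, 0.168, 0.2977]
tcp_rot: [0.68, 0.734, -0.0, -0.0]
wrist_force: [0.9, -0.2, -2.0]
finger_gap: 0.0272
grasp_force: 60.0
time_s: 10.05
tool_pos: [0.5207, 0.1645, 0.2981]
tcp_rot: [0.679, 0.734, -0.0, -0.0]
wrist_force: [-0.3, -0.0, -2.9]
finger_gap: 0.0275
grasp_force: 60.0
wrist 10336 [-0.0772 -0.0145 -0.03  ] [0.0731 0.0145 0.0066]
scene 587 [-0.0774 -0.0144 -0.029 ] [0.0716 0.0145 0.0166]
side 495 [-0.0763 -0.0144 -0.0276] [0.0535 0.0142 0.0184]
[0.5207 0.1645 0.2981]
[0.5217 0.1711 0.1861] (array([0.0061, 0.0013, 0.1121]), array([-0.1919, -0.0002,  0.0022]))
```

To row units: 0.112 m is 4.48, 0.1 m is 4.

```bash
echo '[[[0.16,0,0.4],[-0.1,0,0]],[[0.28,0.04,1.6],[-0.192,0,0.002]],[[0.28,0.04,3],[-0.192,0,0.002]],[[0.28,0.04,4],[-0.192,0,0.002]],[[0.28,0.04,4.48],[-0.192,0,0.002]]]' > rows.txt && python3 drive.py rows.txt |tail -6
echo '[[[0,0,0],[0,0,0]],[[0,0,0],[0,0,0]],[[0,0,0],[0,0,0]],[[0,0,0],[0,0,0]],[[0,0,0],[0,0,0]]]' > rows.txt && python3 drive.py rows.txt |tail -6
python3 - <<'E'
from tgt import *
m=settle();print(m)
for bx,bz in((-.0545,.182),(-.0385,.100),(-.031,.0625)):
    pos,Rd=tgt(bx,bz,.001,11);d,rv=delta(pos,Rd);d=R.from_quat(arm.observe()["tcp_rot"]).inv().apply(pos-m);print(pos,d,rv)
im,d=arm.snapshot("scene");cv2.imwrite("pics/scene6.png",cv2.resize(im[60:320,330:590,::-1],None,fx=2.3,fy=2.3))
E
```

```text
time_s: 10.62
tool_pos: [0.5194, 0.172, 0.1831]
tcp_rot: [0.677, 0.73, 0.069, 0.064]
wrist_force: [-0.2, -0.1, -3.0]
finger_gap: 0.0274
grasp_force: 60.0
time_s: 11.03
tool_pos: [0.5217, 0.1727, 0.1872]
tcp_rot: [0.677, 0.73, 0.071, 0.066]
wrist_force: [-0.5, 0.8, -2.9]
finger_gap: 0.0275
grasp_force: 60.0
[0.5214 0.1727 0.1867]
[0.5216 0.1721 0.1861] [-0.0007 -0.      0.0006] [ 0.0006 -0.0004  0.0008]
[0.5375 0.1733 0.1041] [-0.0007 -0.      0.0842] [ 0.0006 -0.0004  0.0008]
[0.545  0.1738 0.0666] [-0.0007  0.0002  0.1224] [ 0.0006 -0.0004  0.0008]
```

View pics/scene6.png

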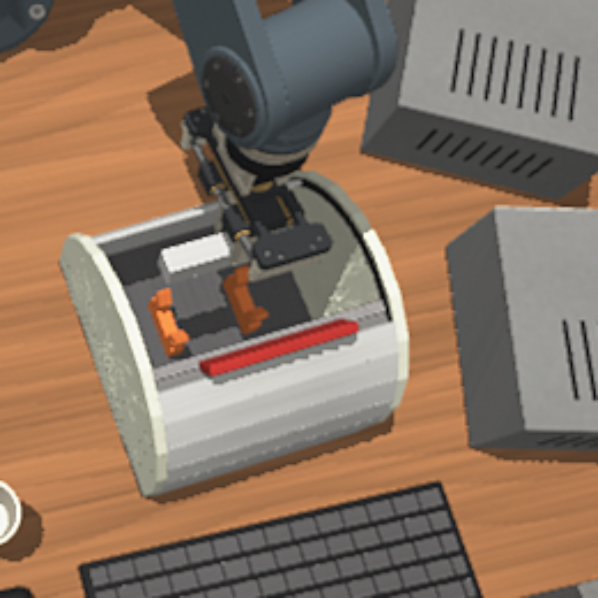

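To row units: 0.084 m is 3.36, 0.075 m is 3.

```bash
echo '[[[0,0,0.8],[0,0,0]],[[0,0,1.6],[0,0,0]],[[-0.04,0,2.4],[0,0,0]],[[-0.04,0,3],[0,0,0]],[[-0.04,0,3.36],[0,0,0]]]' > rows.txt && python3 drive.py rows.txt |tail -6
echo '[[[0,0,0],[0,0,0]],[[0,0,0],[0,0,0]],[[0,0,0],[0,0,0]],[[0,0,0],[0,0,0]],[[0,0,0],[0,0,0]]]' > rows.txt && python3 drive.py rows.txt |tail -6
python3 - <<'E'
from tgt import *
m=settle();print(m)
for bx,bz in((-.0385,.100),(-.031,.0625)):
    pos,Rd=tgt(bx,bz,.001,11);d,rv=delta(pos,Rd);d=R.from_quat(arm.observe()["tcp_rot"]).inv().apply(pos-m);print(pos,d,rv)
E
```

```text
time_s: 11.7
tool_pos: [0.5369, 0.1727, 0.1021]
tcp_rot: [0.677, 0.73, 0.07, 0.065]
wrist_force: [-0.6, -1.0, -2.0]
finger_gap: 0.0271
grasp_force: 60.0
time_s: 12.12
tool_pos: [0.5376, 0.173, 0.1046]
tcp_rot: [0.677, 0.73, 0.071, 0.065]
wrist_force: [0.3, -0.1, -2.5]
finger_gap: 0.0271
grasp_force: 60.0
[0.5374 0.173  0.1042]
[0.5375 0.1733 0.1041] [0.0003 0.0001 0.0001] [ 0.0004 -0.0004  0.0007]
[0.545  0.1738 0.0666] [0.0002 0.0003 0.0383] [ 0.0004 -0.0004  0.0007]
```

To row units: 0.026 m is 1.04, 0.024 m is 0.96.

```bash
echo '[[[0,0,0.24],[0,0,0]],[[0,0,0.48],[0,0,0]],[[0,0,0.72],[0,0,0]],[[0,0,0.96],[0,0,0]],[[0,0,1.04],[0,0,0]]]' > rows.txt && python3 drive.py rows.txt |tail -6
echo '[[[0,0,0.08],[0,0,0]],[[0,0,0.12],[0,0,0]],[[0,0,0.16],[0,0,0]],[[0,0,0.16],[0,0,0]],[[0,0,0.16],[0,0,0]]]' > rows.txt && python3 drive.py rows.txt |tail -6
python3 - <<'E'
from tgt import *
m=settle();print(m,arm.observe()["wrist_force"])
for bx,bz in((-.031,.0625),):
    pos,Rd=tgt(bx,bz,.001,11);d,rv=delta(pos,Rd);d=R.from_quat(arm.observe()["tcp_rot"]).inv().apply(pos-m);print(pos,d,rv)
E
```

```text
time_s: 12.73
tool_pos: [0.5423, 0.1733, 0.0771]
tcp_rot: [0.677, 0.73, 0.07, 0.065]
wrist_force: [1.4, -0.2, -1.6]
finger_gap: 0.0271
grasp_force: 60.0
time_s: 13.15
tool_pos: [0.5429, 0.1734, 0.0743]
tcp_rot: [0.677, 0.73, 0.07, 0.065]
wrist_force: [-0.6, 0.4, -3.0]
finger_gap: 0.0273
grasp_force: 60.0
[0.5429 0.1734 0.0743] [ 0.7554 -0.0085 -2.3866]
[0.545  0.1738 0.0666] [0.0003 0.0006 0.008 ] [ 0.0001 -0.0004  0.0007]
```

```bash
echo '[[[0,0,0.04],[0,0,0]],[[0,0,0.08],[0,0,0]],[[0,0,0.12],[0,0,0]],[[0,0,0.16],[0,0,0]],[[0,0,0.16],[0,0,0]]]' > rows.txt && python3 drive.py rows.txt |sed -n '2p;4p'
echo '[[[0,0,0],[0,0,0]],[[0,0,0.04],[0,0,0]],[[0,0,0.08],[0,0,0]],[[0,0,0.08],[0,0,0]]]' > rows.txt && python3 drive.py rows.txt |sed -n '2p;4p'
python3 - <<'E'
from tgt import *
m=settle();print(m,arm.observe()["wrist_force"],arm.observe()["ft_torque"])
pos,Rd=tgt(-.031,.0625,.001,11);d,rv=delta(pos,Rd);d=R.from_quat(arm.observe()["tcp_rot"]).inv().apply(pos-m);print(pos,d,rv)
t4=np.array([-.0042*0,0])
b=np.radians(11);e=.0042;loc=Rm.T@(m[:2]-t);print("bar centre local",loc[0]+e*np.sin(b),m[2]-e*np.cos(b),loc[1])
im,d=arm.snapshot("side");cv2.imwrite("pics/side7.png",cv2.resize(im[60:210,300:480,::-1],None,fx=4,fy=4,interpolation=cv2.INTER_CUBIC))
E
```

```text
tool_pos: [0.5437, 0.1734, 0.0701]
wrist_force: [-0.6, 0.4, -3.1]
tool_pos: [0.5441, 0.1734, 0.0682]
wrist_force: [0.3, 0.2, -2.3]
[0.5441 0.1734 0.0683] [-0.0787  0.5729 -2.2418] [-0.0248  0.1582  0.0306]
[0.545  0.1738 0.0666] [0.0003 0.0006 0.0018] [-0.0001 -0.0003  0.0008]
bar centre local -0.031950993580446896 0.064164374108949 0.0006955743113676524
```

View pics/side7.png

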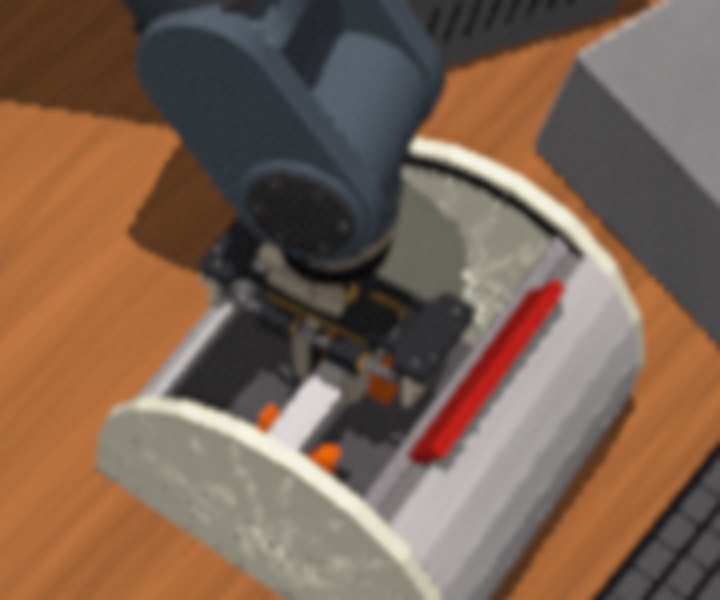

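To row units: 0.002 m is 0.08, 0.001 m is 0.04.

```bash
echo '[[[0,0.04,0.04],[0,0,0]],[[0,0.04,0.08],[0,0,0]],[[0,0.04,0.08],[0,0,0]],[[0,0.04,0.08],[0,0,0]]]' > rows.txt && python3 drive.py rows.txt |sed -n '2p;4p'
echo '[[[0,0,0.04],[0,0,0]],[[0,0,0.08],[0,0,0]],[[0,0,0.08],[0,0,0]],[[0,0,0.08],[0,0,0]]]' > rows.txt && python3 drive.py rows.txt |sed -n '2p;4p'
python3 - <<'E'
from tgt import *
m=settle();o=arm.observe();print(m,o["wrist_force"],o["ft_torque"])
b=np.radians(11);e=.0042;loc=Rm.T@(m[:2]-t);print("bar centre local",loc[0]+e*np.sin(b),m[2]-e*np.cos(b),loc[1])
E
```

```text
tool_pos: [0.5454, 0.1735, 0.0664]
wrist_force: [-0.4, 0.5, -2.8]
tool_pos: [0.5451, 0.1735, 0.0644]
wrist_force: [-6.0, -0.2, 1.1]
[0.545  0.1735 0.0643] [-5.4271 -0.2136  1.235 ] [-0.046   0.9538  0.0534]
bar centre local -0.030999829142496705 0.06021397669966033 0.000663366798461151
```

To row units: -0.0015 m is -0.06.

```bash
echo '[[[0,-0.06,0],[0,0,0]],[[0,-0.06,0],[0,0,0]],[[0,-0.06,0],[0,0,0]]]' > rows.txt && python3 drive.py rows.txt |sed -n '2p;4p'
echo '[[[0,-0.008,0.04],[0,0,0]],[[0,-0.012,0.08],[0,0,0]],[[0,-0.012,0.08],[0,0,0]],[[0,-0.012,0.08],[0,0,0]]]' > rows.txt && python3 drive.py rows.txt |sed -n '2p;4p'
python3 - <<'E'
from tgt import *
m=settle();o=arm.observe();print(m,o["wrist_force"],o["ft_torque"])
b=np.radians(11);e=.0042;loc=Rm.T@(m[:2]-t);print("bar centre local",loc[0]+e*np.sin(b),m[2]-e*np.cos(b),loc[1])
E
```

```text
tool_pos: [0.5447, 0.1735, 0.0644]
wrist_force: [0.1, 0.9, -1.8]
tool_pos: [0.5447, 0.1736, 0.0633]
wrist_force: [-5.6, -1.2, 11.8]
[0.5447 0.1736 0.0633] [-5.6821 -2.1131 12.2361] [-0.1897  0.8544  0.0722]
bar centre local -0.03128692960072441 0.059155284740063735 0.0007772428320065269
```

```bash
echo '[[[0,0,-0.04],[0,0,0]],[[0,0,-0.04],[0,0,0]],[[0,0,-0.04],[0,0,0]]]' > rows.txt && python3 drive.py rows.txt |sed -n '2p;4p'
echo '[[[0,0,0],[0,0,0]],[[0,0,0],[0,0,0]],[[0,0,0],[0,0,0]],[[0,0,0],[0,0,0]],[[0,0,0],[0,0,0]]]' > rows.txt && python3 drive.py rows.txt 0.046 20|sed -n '2p;4,6p'
echo '[[[0,0,0],[0,0,0]],[[0,0,0],[0,0,0]],[[0,0,0],[0,0,0]],[[0,0,0],[0,0,0]]]' > rows.txt && python3 drive.py rows.txt|sed -n '2p;4,6p'
python3 - <<'E'
from tgt import *
for n in("scene","side","wrist"):
    p=arm.camera_params(n);im,d=arm.snapshot(n);X=cloud(n,d,p).reshape(-1,3);C=im.reshape(-1,3).astype(int)
    L=X.copy();L[:,:2]=(L[:,:2]-t)@Rm
    k=(abs(L[:,1])<.085)&(abs(L[:,1])>.02)&(abs(L[:,0]+.028)<.03)&(L[:,2]>.05)&(L[:,2]<.09)&(C.min(1)>.75*C.max(1))
    q=L[k]
    if len(q)>10:
        A=np.c_[q[:,:2],np.ones(len(q))];c=np.linalg.lstsq(A,q[:,2],rcond=None)[0];print(n,len(q),q.min(0),q.max(0),"plane",c,"z50",np.median(q[:,2]))
    cv2.imwrite(f"pics/{n}8.png",im[...,::-1])
E
```

```text
tool_pos: [0.5448, 0.1736, 0.0637]
wrist_force: [0.7, -0.3, 4.8]
tool_pos: [0.5441, 0.1734, 0.0631]
wrist_force: [0.3, 0.5, -0.2]
finger_gap: 0.0461
grasp_force: 0.0
tool_pos: [0.5442, 0.1734, 0.0633]
wrist_force: [-0.0, -0.8, -0.4]
finger_gap: 0.0461
grasp_force: 0.0
scene 242 [-0.0425 -0.0766  0.0504] [-0.0133 -0.0201  0.0762] plane [-0.1422  0.0449  0.066 ] z50 0.06863805061970785
side 119 [-0.0427 -0.0635  0.0507] [-0.0143 -0.0201  0.0728] plane [-0.0843 -0.0382  0.0639] z50 0.06846752275356893
wrist 6943 [-0.0428 -0.0766  0.05  ] [-0.0114  0.0738  0.0703] plane [0.1095 0.0006 0.0706] z50 0.06798794287380244
```

Careful with the scale: shifts go in units of 25 mm. That gives: -0.15 m is -6, -0.11 m is -4.4.

```bash
echo '[[[0,0,-0.6],[0,0,0]],[[0,0,-1.6],[0,0,0]],[[0,0,-3],[0,0,0]],[[0,0,-4.4],[0,0,0]],[[0,0,-6],[0,0,0]]]' > rows.txt && python3 drive.py rows.txt |sed -n '2p;4p'
echo '[[[0,0,-1.2],[0,0,0]],[[0,0,-2.4],[0.1,0,0]],[[-1.2,0,-3.2],[0.19,0,0]],[[-2,0,-3.2],[0.19,0,0]],[[-2,0,-3.2],[0.19,0,0]]]' > rows.txt && python3 drive.py rows.txt |sed -n '2p;4p'
echo '[[[0,0,0],[0,0,0]],[[0,0,0],[0,0,0]],[[0,0,0],[0,0,0]],[[0,0,0],[0,0,0]],[[0,0,0],[0,0,0]]]' > rows.txt && python3 drive.py rows.txt|sed -n '1,4p'
python3 - <<'E'
from tgt import *
for n in("wrist","scene"):
    p=arm.camera_params(n);im,d=arm.snapshot(n);X=cloud(n,d,p).reshape(-1,3);C=im.reshape(-1,3).astype(int)
    L=X.copy();L[:,:2]=(L[:,:2]-t)@Rm
    k=(abs(L[:,1])<.085)&(abs(L[:,0]+.028)<.03)&(L[:,2]>.06)&(L[:,2]<.09)&(C.min(1)>.75*C.max(1));q=L[k]
    r=cv2.minAreaRect((q[:,:2]*1000).astype(np.float32));print(n,len(q),r,np.percentile(q[:,2],[5,50,95]))
    red=(C[:,0]>110)&(C[:,1]<60)&(C[:,2]<60)&(L[:,2]>.1);print("rail",L[red].min(0),L[red].max(0))
    cv2.imwrite(f"pics/{n}9.png",im[...,::-1])
E
```

```text
tool_pos: [0.5148, 0.171, 0.2112]
wrist_force: [0.7, -0.5, -0.2]
tool_pos: [0.5053, 0.1179, 0.2901]
wrist_force: [-0.4, -0.7, -0.6]
time_s: 18.4
tool_pos: [0.5041, 0.1208, 0.2888]
tcp_rot: [0.679, 0.734, 0.001, 0.001]
wrist_force: [0.5, -0.4, 0.2]
wrist 2606 ((-27.964740753173828, -0.9027175903320312), (29.15934944152832, 150.18748474121094), 0.30292755365371704) [0.0666 0.068  0.0694]
rail [ 0.0537 -0.0796  0.1926] [0.0765 0.0784 0.224 ]
scene 570 ((-26.8833065032959, -0.6964263916015625), (151.94334411621094, 31.68973731994629), 89.6642074584961) [0.0652 0.0691 0.0729]
rail [ 0.0587 -0.0804  0.191 ] [0.0774 0.0805 0.2266]
```

View pics/wrist9.png

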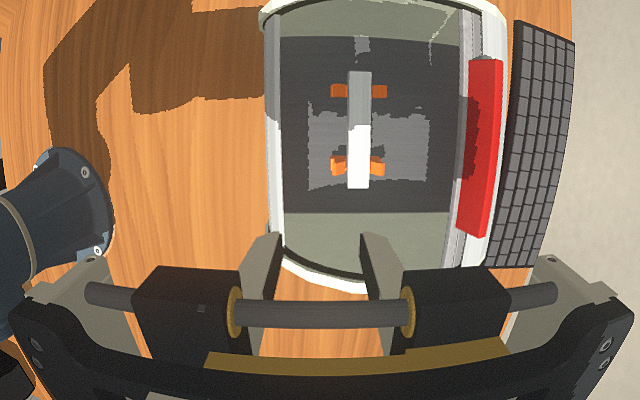

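The picture shows the bar (358,130) flat in both orange notches (358,91 and 358,163), with both ends past the rests. The red rail (485,150) is back at the open stop and the gripper is clear.

```bash
python3 -c "
from cell import arm
print(arm.job_done())"
```

```text
the job is handed in; nothing more can be done
None
```

I opened the shutter to its stop, set the square bar flat and centred in both notches, moved the gripper clear and handed the job in at about 18 s. The hand-in returned no verdict. I tilted the bar about 11° to fit the gripper through the opening and let go with it a few millimetres above seated, so it settled that last bit on its own.

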